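Hardness check of a skate wheel on the wheel post

ROBOT

A 6-joint arm with a two-finger parallel gripper is mounted at the origin on the work surface. World frame = base frame: x ahead of the robot, y to its left, z up, the work surface at z = 0. Lengths are in mm, angles in rad, forces in N, time in s.
With the tool pointing down it reaches from about 275 to 1000 mm from the base axis. Payload 8.4 kg.
Tool frame: the origin (TCP) lies at the very end of the fingers, on their centre line; the grasp point (between the pads) lies 19 mm behind it; z points along the fingers, y is the direction in which the jaws open and shut (so a half turn about z gives the same grasp; the last joint's range is limited). The gripper opens to 85 mm and grips with 20 to 120 N. Pads are 22 mm wide; open, the fingers measure 114 mm over their backs; the gripper's body (76 mm by 85 mm) begins 54 mm behind the grasp point. The pads swing forward as they close: fully open they stand 13 mm farther back than shut.
Start: joints at [1.211, 0.353, 1.633, -0, 1.155, -0.002], TCP at [218.883, 585.421, 231.281] pointing down, gripper open.
Joint ranges: [-2.63, 2.63], [-0.92, 2.1], [0.06, 2.66], [-1.3, 4.44], [0, 2.69], [-3.02, 3.02]. Speed limits (rad/s): [2.22, 2.22, 2.79, 3.14, 3.14, 3.14].

INTERFACE

Orientations are given as [roll, pitch, yaw] about the fixed x, y, z axes, in that order (R = Rz(yaw) Ry(pitch) Rx(roll)).
In Python, from rig import r gives the robot as it stands.
- The arm moves only by the tool move_arm, never from a script. Its argument "increments" is a list of rows, each an object of numbers: "tx", "ty", "tz": the shift along the tool's x, y, z in cm; "rx", "ry", "rz": the turn, a rotation vector about the tool's x, y, z in degrees; "gripper": the gripper's target within -1 to 1 (fully open at 1, half-way at 0, shut at -1). A call has 1 to 12 rows; each row shifts and turns the commanded pose from where the row before left it, along the tool's axes as they then stand; what a row does not reach is not made up. A row lasts 1/10 s, in which the tool goes at most 50 mm and 8.59 degrees, less where a joint would pass 70% of its speed; a pose out of reach is approached as far as the arm can. A call is refused whole if a number of a shift passes 5 or a number of a turn 8.59, either way. A call with a gripper value outside its range is refused whole. The fingers move at their own pace and stop on an object; "squeeze" is the grip in N (left out, the last holds). Time passes only in rows, so rows that do not move let the fingers close. It gives the time, the measured TCP pose, the force and the opening at its end, in the units of the state.
- r.sense(): the state, without advancing time (a new reading comes with each control period).
- r.grab_frame(name): name is "scene" or "top"; returns (picture, depth): 384x512x3 uint8, red, green, blue; 384x512 float32, mm along the optical axis (not along the pixel's ray), 0 where there is no reading.
- r.camera_model(name): a dict with "fx", "fy", "cx", "cy" (pixels), "k1" (the pictures are not rectified: a ray, as slopes to the right and down, at radius r is drawn at 1 + k1 r^2 times it, then the intrinsics apply), "R" (3x3) and "t" (3): a world point X has camera coordinates R X + t. Camera axes: x right, y down, z forward; pixel columns grow to the right and rows downward; lengths in mm; the calibration is good to about 2 mm. A picture is of the moment at which its call begins. camera_model takes no time and is no camera call.
- r.sign_off(): hands the job in, once; it reports no verdict.
Trained networks look in the newest picture that a camera, given by its name, has taken for a name from the list of things; names that differ only in an ending like _2 or _b are one class to them, and where a whole thing is asked for, a point or a joint stands for the part that bears it (a point fixed in the world has none). Each returns a list of dicts, best first, with "confidence" (0 to 1); they miss things now and then, are a little off and sometimes report something else, mostly with a low value. They report only what shows in the picture. A call takes as long as a camera call.
- r.cut_out(query, camera): "mask" (384x512 bool, what is visible of it) and "bbox" ([left, top, right, bottom] in pixels, round what is visible of it).
- r.place_of(query, camera): "location" ([row, column] in pixels: a listed point, or the origin of a listed thing).
The state is a dict: "clock": time; "qpos": joint angles; "qvel": joint speeds; "joint_efforts": joint torques, N m; "eef_pos": TCP position; "tcp_rot": TCP orientation; "contact_force": force on the tool from outside, world axes, zero at the start; "wrist_torque": the same for the moment, N m; "opening": opening from 0.0 (shut) to 1.0 (fully open).
Only numpy, scipy, OpenCV 4.12 (cv2) and the standard library are available. Lean on these libraries where they do the work, as an engineer would, in place of code of your own. Each camera call takes 0.05 s, during which the arm holds its last target. There are 200 camera calls.

TASK

Put the loose blue skate wheel on the raised wheel post, yellow dot up, so that it sits flat on the anvil with the spigot in its bore, and let go of it. Then take the hardness gauge by its sprung rubber grip out of the oak rest and press its foot flat on the yellow dot, the gauge upright and its foot centred on the dot, lightly enough that the sprung grip is pushed part of the way in and not to its stop. Finish while still holding the gauge like that for the reading, and leave the mug, ratchet handle and cup washers where they are.

Things in the scene. Friction and masses are not known exactly. Their poses are not given: they have to be found in the camera images.
- wheel: Blue quad roller skate wheel with a white hub, 58 mm diameter, 32 mm high, about 85 g, lying flat on the bench with its dotted side up. Its bearings are out: a hole runs through it along its axis, 22 mm wide in the first 7 mm from each side and 18 mm wide between. Origin: centre of its underside; z points up along its axis, x from the axis towards the dot.
- wheel_dot (a point): Centre of the yellow dot (10 mm across) on the wheel's flat upper side: 20.5 mm from the wheel's axis and 32 mm above its underside.
- wheel_post: Fixed wheel post: blue base plate 90 x 90 x 10 mm, steel column 32 mm across widening to a round flat anvil 50 mm across whose top is 50 mm above the bench. From the anvil rises a central spigot 14 mm across and 18 mm tall, its last 6 mm tapering to 6 mm. Origin: centre of the underside of the base plate; z up.
- post_top (a point): Centre of the anvil's top face, 50 mm above the bench, at the root of the spigot. The underside of the seated wheel lies here.
- gauge_rest: Fixed oak block, 80 x 80 x 40 mm high, with a bore 20 mm wide and 32 mm deep in the middle of its top. The gauge stands in it, its case resting on the block's top and its foot 16 mm above the bench. Origin: centre of the underside; z up.
- gauge: Hand-held hardness gauge (durometer), 144 mm tall, about 220 g with all its parts, standing upright in the rest. From below: round steel foot 12 mm across (flat face down), steel stem 14 mm across up to 24 mm, orange case 26 mm (x) by 46 mm (y) from 24 to 84 mm, steel spindle 12 mm across, then the black sprung grip. Origin: centre of the foot's flat face; z points up along the gauge, the display looks to -x.
- gauge_grip (a point): Point on the gauge's axis inside the black rubber grip, at a good height to take hold of it: 126 mm above the foot's face and 16 mm below the grip's top face (while the grip is not pushed in). The grip is a square block 32 x 32 mm, 40 mm tall (its underside is 102 mm above the foot's face, 18 mm above the case), its flat sides square to the gauge's x and y axes. Keep the fingertips above the case so that the grip can slide.
- loading_grip (a joint): How far the sprung grip is pushed down along the gauge towards the case (m): 0 free, 0.010 at its stop. It needs 8 N to start moving, 12 N at the stop; the foot presses with that plus the gauge's weight (about 2 N).
- indenter (a joint): How far the gauge's measuring pin (3 mm across) is pushed up into the foot (m): 0 free, standing 2.5 mm out below the foot's face; 0.0025 flush, when the foot lies flat. It takes under 3 N.
- mug: Chipped white enamel mug with a blue rim and handle, 82 mm wide, 80 mm tall; stays where it is. Origin: centre of its underside, handle towards its +y.
- ratchet: Black ratchet handle, 193 mm long along its x axis, 24 mm thick; stays where it is. Origin: on its underside near mid-length, the round head towards +x (head centre 80 mm from the origin).
- cup_washer0: White nylon cup washer, 32 mm across, 9 mm high; stays where it is. Origin: centre of its underside.
- cup_washer1: Second white nylon cup washer, the same size; stays where it is. Origin: centre of its underside.

How it is judged (in metres and radians):
On the way, in this order (a step that is already met when the one before it is completed fails the run):
1. the wheel sits flat on the anvil with the spigot in its bore, dot up, and the fingers are off it (horizontal distance between wheel and post_top below 0.005 m and z of wheel in the frame of post_top below 0.003 m and z of wheel_dot in the frame of post_top above 0.028 m and contact force between the fingers and wheel below 0.1 N), for 0.3 s.
2. the gauge is lifted clear out of the rest, in the fingers (z of gauge in the frame of gauge_rest above 0.045 m and contact force between the fingers and gauge above 1 N), for 0.1 s.
At the end, for the whole second after the job is handed in: Wheel flat on the anvil: 5 mm off-axis at most, underside within 3 mm, dot up. Gauge held still on it: within 4 degrees of upright, foot centre within 5 mm of the dot, pin in to within 0.7 mm of flush, 7 to 18 N, grip pushed in 0.8 to 9.2 mm of 10 (horizontal distance between wheel and post_top below 0.005 m and z of wheel in the frame of post_top below 0.003 m and angle between wheel's own z axis and vertical below 0.06 rad and z of wheel_dot in the frame of post_top above 0.028 m and distance between gauge and wheel_dot below 0.005 m and angle between gauge's own z axis and vertical below 0.07 rad and value of joint indenter above 0.0018 m and value of joint loading_grip between 0.0008 and 0.0092 m and contact force between gauge and wheel between 7 and 18 N and contact force between the fingers and gauge above 1 N and linear speed of each of gauge, wheel below 0.02 m/s); the arm keeps its last pose, push and grip.
It fails at once if the gauge is rammed on the wheel (more than 30 N) (contact force between gauge and wheel above 30 N).
It fails at once if the mug, ratchet handle or a cup washer is moved by more than 20 mm (distance of any of mug, ratchet, cup_washer0, cup_washer1 from where it was at the start of the episode above 0.02 m).
It also fails if it takes over 64 s, if anything falls off the work surface, if the arm or the gripper's body presses on something with over 40 N, if the wrist force passes 120 N, or if a joint passes its speed limit or range.

## Working session

There is one attempt and no reset: what is moved stays moved. The work goes in short steps, Python scripts to look and compute and a tool call to move; the robot and the scene stay as the last step left them, time stands still between calls to the robot, and variables do not carry over. Pictures are saved under pics/ and viewed, about 8 in all and at most 12, crops included, and the job is handed in when it is done.

Besides the shell and the picture viewer there is one more tool, called after ">>>" as name(argument=value, ...) on one line, values as JSON. move_arm: Moves the arm, as the interface text tells. Its arguments: {"type":"object","properties":{"increments":{"type":"array","items":{"type":"object","properties":{"tx":{"type":"number"},"ty":{"type":"number"},"tz":{"type":"number"},"rx":{"type":"number"},"ry":{"type":"number"},"rz":{"type":"number"},"gripper":{"type":"number"}}}},"squeeze":{"type":"number"}},"required":["increments"]}

```bash
mkdir -p pics; ls; cat > h.py <<'E'
from rig import r
import numpy as np, cv2
def shot(n,fn=None):
    p,d=r.grab_frame(n)
    if fn: cv2.imwrite('pics/'+fn,p[:,:,::-1])
    return p,d
def ray(n,row,col):
    m=r.camera_model(n); K=np.array([[m['fx'],0,m['cx']],[0,m['fy'],m['cy']],[0,0,1.]])
    u=cv2.undistortPoints(np.array([[[col,row]]],float),K,np.array([m['k1'],0,0,0.]))[0,0]
    R=np.array(m['R']);t=np.array(m['t'])
    return -R.T@t, R.T@np.array([u[0],u[1],1])
def onz(n,row,col,z):
    o,d=ray(n,row,col); return o+d*(z-o[2])/d[2]
def atd(n,row,col,dep):
    o,d=ray(n,row,col); return o+d*dep
def cloud(n,mask,D):
    m=mask&(D>0); rr,cc=np.nonzero(m)
    M=r.camera_model(n); K=np.array([[M['fx'],0,M['cx']],[0,M['fy'],M['cy']],[0,0,1.]])
    u=cv2.undistortPoints(np.stack([cc,rr],1)[:,None].astype(float),K,np.array([M['k1'],0,0,0.]))[:,0]
    X=np.c_[u,np.ones(len(u))]*D[rr,cc][:,None]
    return (X-np.array(M['t']))@np.array(M['R']),rr,cc
E
python3 - <<'E'
from h import *
a,D=shot('top','top0.png'); b,E=shot('scene','scene0.png')
Z={'wheel':0,'wheel_dot':32,'wheel_post':0,'post_top':50,'gauge_rest':0,'gauge':16,'gauge_grip':142,'mug':0,'ratchet':0,'cup_washer0':0}
for n in ('top','scene'):
    print(n,'cam at',ray(n,192,256)[0].round())
    for q,z in Z.items():
        for f in r.place_of(q,n)[:2]:
            print(q,np.round(f['location'],1),round(f['confidence'],2),onz(n,*f['location'],z).round(1))
print(r.sense())
E
```

```text
pics
top cam at [528.  53. 888.]
wheel [243.7 300.9] 0.84 [483.7 -21.1   0. ]
wheel_dot [235.4 302.7] 0.76 [504.5 -22.3  32. ]
wheel_dot [188.6 235.5] 0.65 [609.9 136.4  32. ]
wheel_post [235.1 387.1] 0.84 [ 508.4 -227.9    0. ]
post_top [234.  397.9] 0.87 [ 512.4 -236.8   50. ]
gauge_rest [240.2 190.1] 0.87 [485.1 246.5   0. ]
gauge [239.6 185.5] 0.7 [487.  254.1  16. ]
gauge_grip [241.9 174.7] 0.65 [487.6 247.2 142. ]
gauge_grip [243.2 298.9] 0.19 [491.7  -5.3 142. ]
mug [164.3 142.3] 0.88 [669.2 374.5   0. ]
ratchet [148.6 275.6] 0.67 [713.4  43.9   0. ]
cup_washer0 [190.9 343.4] 0.64 [ 612.7 -122.     0. ]
cup_washer0 [183.8 238.5] 0.63 [624.9 132.5   0. ]
scene cam at [1275.  420.  863.]
wheel [184.5 244.6] 0.57 [482.1 -28.1   0. ]
wheel_dot [183.5 241. ] 0.64 [512.4 -23.3  32. ]
wheel_post [170.4 185.5] 0.78 [ 506.8 -232.4    0. ]
post_top [160.4 181.2] 0.61 [ 517.3 -233.5   50. ]
gauge_rest [212.  327.5] 0.87 [480.1 243.2  -0. ]
gauge [208.9 328.9] 0.7 [481.6 246.1  16. ]
gauge_grip [176.  333.4] 0.67 [480.7 243.2 142. ]
mug [274.4 349.3] 0.97 [659.6 364.6   0. ]
ratchet [247.5 231.8] 0.71 [715.1  55.2   0. ]
cup_washer0 [204.3 196.8] 0.45 [ 619.9 -116.7    0. ]
cup_washer0 [234.4 269.6] 0.42 [629.6 127.4   0. ]
{'clock': 1.1, 'qpos': array([ 1.21057537e+00,  3.53000455e-01,  1.63337250e+00, -1.67433932e-05,
        1.15520340e+00, -2.38029643e-03]), 'qvel': array([-0.00194402, -0.00039419,  0.00045775, -0.00108565, -0.00099403,
        0.00035978]), 'joint_efforts': array([ 5.46989577e-04, -6.05202055e+01, -3.42439663e+01,  2.55304421e-04,
        1.19384626e-03,  1.56360164e-05]), 'eef_pos': array([218.90735039, 585.42840409, 231.29246802]), 'tcp_rot': array([3.14157640e+00, 1.53569885e-05, 2.78375875e+00]), 'contact_force': array([ 0.18979773, -0.10524612,  0.67739662]), 'wrist_torque': array([0.03288905, 0.03790728, 0.00273053]), 'opening': 0.9999335326297247}
```

```bash
python3 - <<'E'
import cv2
a=cv2.imread('pics/top0.png')
cv2.imwrite('pics/top0c.png',cv2.resize(a[130:290,130:430],None,fx=2.6,fy=2.6,interpolation=cv2.INTER_CUBIC))
from h import *
a,D=shot('top'); 
ma=lambda q:r.cut_out(q,'top')[0]['mask']
w=ma('wheel');X,_,_=cloud('top',w,D); t=X[(X[:,2]>27)&(X[:,2]<37)]; print('wheel top',len(t),t.mean(0).round(1),cv2.minEnclosingCircle(t[:,:2].astype('f4')),np.median(t[:,2]))
p=ma('wheel_post');X,_,_=cloud('top',p,D)
for lo,hi in((44,54),(5,15),(62,75)):
    t=X[(X[:,2]>lo)&(X[:,2]<hi)]
    if len(t)>3: print('post',lo,len(t),t.mean(0).round(1),cv2.minEnclosingCircle(t[:,:2].astype('f4')),cv2.minAreaRect(t[:,:2].astype('f4')))
g=ma('gauge')|ma('gauge_grip');X,_,_=cloud('top',g,D)
t=X[(X[:,2]>150)]; print('grip',len(t),t.mean(0).round(1),cv2.minAreaRect(t[:,:2].astype('f4')))
g=ma('gauge_rest');X,_,_=cloud('top',g,D)
t=X[(X[:,2]>36)&(X[:,2]<44)]; print('rest',len(t),t.mean(0).round(1),cv2.minAreaRect(t[:,:2].astype('f4')))
# yellow
hsv=cv2.cvtColor(a,cv2.COLOR_RGB2HSV); y=w&(hsv[...,0]>20)&(hsv[...,0]<35)&(hsv[...,1]>120)
rr,cc=np.nonzero(y); print('dot',len(rr),onz('top',rr.mean(),cc.mean(),32))
E
```

```text
wheel top 422 [487.7 -21.   32. ] ((487.6822509765625, -21.001676559448242), 28.93787956237793) 31.97634589913773
post 44 340 [ 504.4 -233.7   50.1] ((504.99468994140625, -234.804443359375), 25.524747848510742) ((503.82684326171875, -234.73309326171875), (47.81012725830078, 48.30482864379883), 15.438704490661621)
post 5 964 [ 504.9 -228.4   10.2] ((504.6458435058594, -234.4513397216797), 60.390159606933594) ((504.0827941894531, -235.51229858398438), (90.5193862915039, 91.68769836425781), 24.913333892822266)
post 62 31 [ 505.1 -234.4   65.5] ((505.09783935546875, -234.71934509277344), 7.039079666137695) ((504.93988037109375, -234.4911346435547), (11.198391914367676, 13.459101676940918), 1.705401062965393)
grip 266 [480.3 245.9 158.8] ((479.8379211425781, 247.30661010742188), (32.13214874267578, 33.092140197753906), 75.93240356445312)
rest 736 [483.7 237.8  40.1] ((480.22222900390625, 246.9376220703125), (80.93241119384766, 80.36250305175781), 73.54517364501953)
dot 6 [507.62272355 -19.49757619  32.        ]
```

View pics/top0c.png

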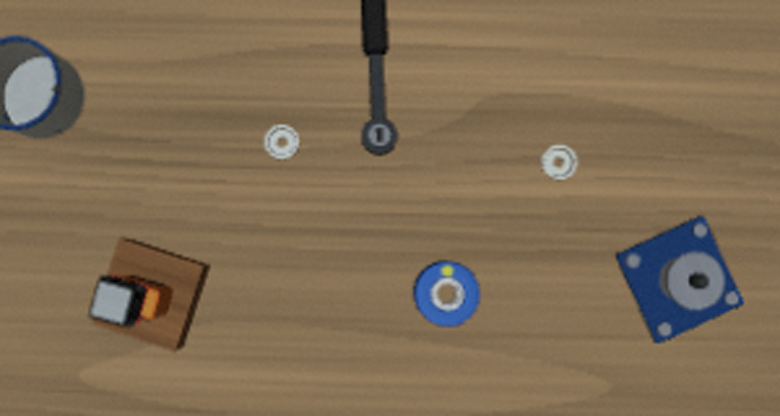

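View pics/scene0.png

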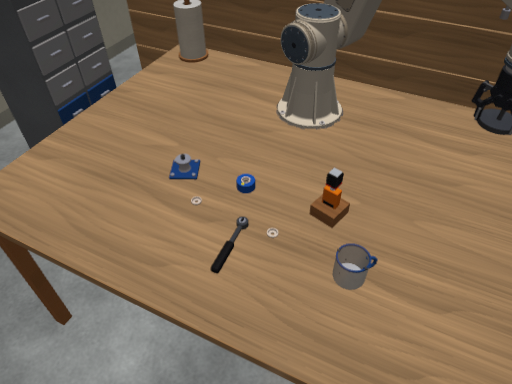

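>>> move_arm(increments=[{"rz": -8},{"rz": -8},{"rz": -4.5},{"tx": -1.6,"ty": -3.6},{"tx": -1.6,"ty": -3.6},{"tx": -1.6,"ty": -3.6},{"tx": -1.6,"ty": -3.6},{"tx": -1.6,"ty": -3.6},{"tx": -1.6,"ty": -3.6},{"tx": -1.6,"ty": -3.6},{"tx": -1.6,"ty": -3.6},{"tx": -1.6,"ty": -3.6}], squeeze=40)

```text
invalid input
```

>>> move_arm(increments=[{"tx": -1.6,"ty": -3.6},{"tx": -1.6,"ty": -3.6},{"tx": -1.6,"ty": -3.6},{"tx": -1.6,"ty": -3.6},{"tx": -1.6,"ty": -3.6},{"tx": -1.6,"ty": -3.6},{"tx": -1.6,"ty": -3.6},{"tx": -1.3,"ty": -3.0},{"tz": 4},{"tz": 4},{}])

```text
invalid input
```

>>> move_arm(increments=[{"tx": 0,"ty": 0,"tz": 0,"rx": 0,"ry": 0,"rz": -8,"gripper": 1},{"tx": 0,"ty": 0,"tz": 0,"rx": 0,"ry": 0,"rz": -8,"gripper": 1},{"tx": 0,"ty": 0,"tz": 0,"rx": 0,"ry": 0,"rz": -4.5,"gripper": 1}], squeeze=40)

```text
clock: 1.7
eef_pos: [218.9, 585.4, 231.3]
tcp_rot: [3.142, -0.0, -3.136]
contact_force: [0.6, 0.6, -0.4]
opening: 1.002
```

>>> move_arm(increments=[{"tx": -1.6,"ty": -3.6,"tz": 0,"rx": 0,"ry": 0,"rz": 0,"gripper": 1},{"tx": -1.6,"ty": -3.6,"tz": 0,"rx": 0,"ry": 0,"rz": 0,"gripper": 1},{"tx": -1.6,"ty": -3.6,"tz": 0,"rx": 0,"ry": 0,"rz": 0,"gripper": 1},{"tx": -1.6,"ty": -3.6,"tz": 0,"rx": 0,"ry": 0,"rz": 0,"gripper": 1},{"tx": -1.6,"ty": -3.6,"tz": 0,"rx": 0,"ry": 0,"rz": 0,"gripper": 1},{"tx": -1.6,"ty": -3.6,"tz": 0,"rx": 0,"ry": 0,"rz": 0,"gripper": 1},{"tx": -1.6,"ty": -3.6,"tz": 0,"rx": 0,"ry": 0,"rz": 0,"gripper": 1},{"tx": -1.6,"ty": -3.6,"tz": 0,"rx": 0,"ry": 0,"rz": 0,"gripper": 1},{"tx": -1.6,"ty": -3.6,"tz": 0,"rx": 0,"ry": 0,"rz": 0,"gripper": 1},{"tx": -1.6,"ty": -3.6,"tz": 0,"rx": 0,"ry": 0,"rz": 0,"gripper": 1},{"tx": -1.6,"ty": -3.6,"tz": 0,"rx": 0,"ry": 0,"rz": 0,"gripper": 1},{"tx": -1.6,"ty": -3.6,"tz": 0,"rx": 0,"ry": 0,"rz": 0,"gripper": 1}])

```text
clock: 2.9
eef_pos: [411.4, 152.0, 231.6]
tcp_rot: [3.141, 0.001, -3.141]
contact_force: [0.2, 0.9, -0.6]
opening: 1.0
```

>>> move_arm(increments=[{"tx": -1.6,"ty": -3.6,"gripper": 1},{"tx": -1.6,"ty": -3.6,"gripper": 1}])

```text
invalid input
```

>>> move_arm(increments=[{"tx": -1.53,"ty": -3.48,"tz": 0,"rx": 0,"ry": 0,"rz": 0,"gripper": 1},{"tx": -1.53,"ty": -3.48,"tz": 0,"rx": 0,"ry": 0,"rz": 0,"gripper": 1},{"tx": -1.53,"ty": -3.48,"tz": 0,"rx": 0,"ry": 0,"rz": 0,"gripper": 1},{"tx": -1.53,"ty": -3.48,"tz": 0,"rx": 0,"ry": 0,"rz": 0,"gripper": 1},{"tx": -1.53,"ty": -3.48,"tz": 0,"rx": 0,"ry": 0,"rz": 0,"gripper": 1},{"tx": 0,"ty": 0,"tz": 3.5,"rx": 0,"ry": 0,"rz": 0,"gripper": 1},{"tx": 0,"ty": 0,"tz": 3.5,"rx": 0,"ry": 0,"rz": 0,"gripper": 1},{"tx": 0,"ty": 0,"tz": 3.5,"rx": 0,"ry": 0,"rz": 0,"gripper": 1},{"tx": 0,"ty": 0,"tz": 3.5,"rx": 0,"ry": 0,"rz": 0,"gripper": 1},{"tx": 0,"ty": 0,"tz": 0,"rx": 0,"ry": 0,"rz": 0,"gripper": 1},{"tx": 0,"ty": 0,"tz": 0,"rx": 0,"ry": 0,"rz": 0,"gripper": 1}])

```text
clock: 4.0
eef_pos: [487.3, -20.6, 91.6]
tcp_rot: [3.142, -0.001, -3.142]
contact_force: [-0.1, 0.4, 0.7]
opening: 1.002
```

>>> move_arm(increments=[{"tx": 0,"ty": 0,"tz": 3.5,"rx": 0,"ry": 0,"rz": 0,"gripper": 1},{"tx": 0,"ty": 0,"tz": 3.5,"rx": 0,"ry": 0,"rz": 0,"gripper": 1},{"tx": 0,"ty": 0,"tz": 1.5,"rx": 0,"ry": 0,"rz": 0,"gripper": 1},{"tx": 0,"ty": 0,"tz": 0.7,"rx": 0,"ry": 0,"rz": 0,"gripper": 1},{"tx": 0,"ty": 0,"tz": 0,"rx": 0,"ry": 0,"rz": 0,"gripper": -1},{"tx": 0,"ty": 0,"tz": 0,"rx": 0,"ry": 0,"rz": 0,"gripper": -1},{"tx": 0,"ty": 0,"tz": 0,"rx": 0,"ry": 0,"rz": 0,"gripper": -1},{"tx": 0,"ty": 0,"tz": 0,"rx": 0,"ry": 0,"rz": 0,"gripper": -1},{"tx": 0,"ty": 0,"tz": 0,"rx": 0,"ry": 0,"rz": 0,"gripper": -1},{"tx": 0,"ty": 0,"tz": 0,"rx": 0,"ry": 0,"rz": 0,"gripper": -1}])

```text
clock: 5.0
eef_pos: [488.8, -20.6, 1.0]
tcp_rot: [-3.141, 0.003, -3.142]
contact_force: [-1.3, 0.6, 6.7]
opening: 0.663
```

>>> move_arm(increments=[{"tx": 0,"ty": 0,"tz": -1,"rx": 0,"ry": 0,"rz": 0,"gripper": -1},{"tx": 0,"ty": 0,"tz": -3,"rx": 0,"ry": 0,"rz": 0,"gripper": -1},{"tx": 0,"ty": 0,"tz": -4,"rx": 0,"ry": 0,"rz": 0,"gripper": -1},{"tx": 0,"ty": 0,"tz": -4,"rx": 0,"ry": 0,"rz": 0,"gripper": -1},{"tx": -0.3,"ty": -3.5,"tz": 0,"rx": 0,"ry": 0,"rz": 0,"gripper": -1},{"tx": -0.3,"ty": -3.5,"tz": 0,"rx": 0,"ry": 0,"rz": 0,"gripper": -1},{"tx": -0.3,"ty": -3.5,"tz": 0,"rx": 0,"ry": 0,"rz": 0,"gripper": -1},{"tx": -0.3,"ty": -3.5,"tz": 0,"rx": 0,"ry": 0,"rz": 0,"gripper": -1},{"tx": -0.3,"ty": -3.5,"tz": 0,"rx": 0,"ry": 0,"rz": 0,"gripper": -1},{"tx": -0.3,"ty": -3.5,"tz": 0,"rx": 0,"ry": 0,"rz": 0,"gripper": -1},{"tx": 0,"ty": 0,"tz": 0,"rx": 0,"ry": 0,"rz": 0,"gripper": -1},{"tx": 0,"ty": 0,"tz": 0,"rx": 0,"ry": 0,"rz": 0,"gripper": -1}])

```text
clock: 6.2
eef_pos: [505.2, -231.0, 120.2]
tcp_rot: [-3.142, 0.001, 3.14]
contact_force: [0.6, 0.7, -1.1]
opening: 0.657
```

```bash
python3 - <<'E'
from h import *
s=r.sense(); print(s['eef_pos'],s['opening'],s['contact_force'])
a,D=shot('top'); b,E=shot('scene')
for n,im,dd in(('top',a,D),('scene',b,E)):
    for f in r.cut_out('wheel',n)[:2]:
        print(n,f['bbox'],f['confidence']); X,_,_=cloud(n,f['mask'],dd); print(np.percentile(X,[2,50,98],axis=0).round(1).tolist())
    for f in r.place_of('wheel_dot',n)[:1]: print('dot',f,onz(n,*f['location'],150))
A=cv2.resize(a[190:290,320:450,::-1],None,fx=3,fy=3,interpolation=2);B=cv2.resize(b[100:200,140:270,::-1],None,fx=3,fy=3,interpolation=2)
cv2.imwrite('pics/held.png',np.hstack([A,B]))
E
```

```text
[ 505.19104545 -231.0121857   120.16420883] 0.6573992672555015 [ 0.57933706  0.68849425 -1.1151546 ]
top [398.5, 225.3, 422.6, 255.7] 0.62
[[477.0, -238.2, 123.5], [522.5, -220.4, 150.7], [532.7, -204.5, 154.7]]
dot {'location': [232.5, 411.9], 'confidence': 0.48} [ 517.71818283 -230.55581837  150.        ]
scene [311.4, 194.4, 350.0, 227.2] 0.65
[[457.1, 201.4, 1.4], [509.6, 255.1, 36.7], [530.1, 293.1, 43.0]]
scene [170.5, 125.7, 185.8, 146.1] 0.59
[[489.0, -255.2, 123.4], [523.7, -228.2, 146.8], [537.1, -203.8, 152.3]]
dot {'location': [139.9, 174.2], 'confidence': 0.79} [ 541.48959851 -224.51928658  150.        ]
```

View pics/held.png

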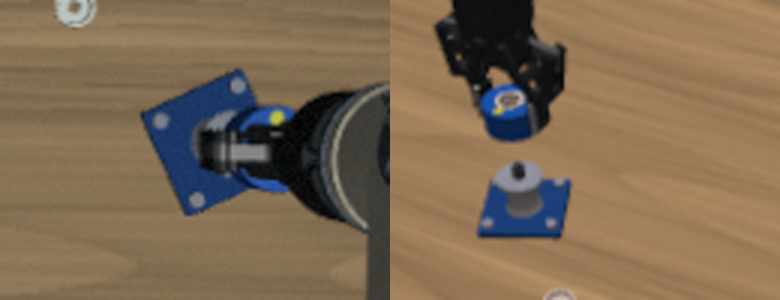

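```bash
python3 - <<'E'
from h import *
for n,sl in(('top',(slice(215,255),slice(385,430))),('scene',(slice(120,150),slice(160,195)))):
    a,D=shot(n)
    hsv=cv2.cvtColor(a,cv2.COLOR_RGB2HSV); y=np.zeros(D.shape,bool); y[sl]=True
    b=y&(hsv[...,0]>100)&(hsv[...,0]<125)&(hsv[...,1]>120)
    y&=(hsv[...,0]>20)&(hsv[...,0]<40)&(hsv[...,1]>110)
    rr,cc=np.nonzero(y); print(n,len(rr),D[y],onz(n,rr.mean(),cc.mean(),152.5), cloud(n,y,D)[0].mean(0))
    X=cloud(n,b,D)[0]; X=X[X[:,2]>100]; T=X[X[:,2]>148]; print('top',T.mean(0),T[:,0].max(),T[:,0].min(),'side',np.percentile(X,[1,99],axis=0).round(1).tolist())
    # circle fit r=29 to side/top outline
    from scipy.optimize import least_squares
    S=X[(X[:,2]<145)]; print(len(S)); 
    f=least_squares(lambda p:np.hypot(S[:,0]-p[0],S[:,1]-p[1])-29,[505,-231],loss='soft_l1'); print(f.x,f.cost/len(S))
E
```

```text
top 20 [721.54724 722.5055  614.195   723.62354 724.04346 723.6445  724.3485
 721.9675  723.3161  722.8815  720.84424 721.8648  721.47455 660.64484
 658.89636 663.8991  661.77167 659.1599  603.3011  596.3862 ] [ 520.95005071 -230.72240993  152.5       ] [ 521.74494681 -218.14872597  184.45482179]
top [ 507.02806265 -210.74741509  176.08264531] 532.6140762449711 476.8067748580052 side [[476.9, -236.7, 124.9], [532.5, -166.2, 281.6]]
36
[ 504.64484993 -229.67713471] 0.243992593234727
scene 3 [1189.1793 1182.0533 1184.6539] [ 529.18085985 -227.3905483   152.5       ] [ 526.65706375 -229.57827022  150.09934439]
top [ 517.34542966 -230.76251522  153.51702556] 536.9991373302905 488.2348448056299 side [[488.1, -258.7, 123.6], [538.4, -198.5, 184.6]]
79
[ 507.55343723 -229.51340768] 0.7961972786282859
```

>>> move_arm(increments=[{"tx": 0,"ty": -0.4,"tz": 0,"rx": 0,"ry": 0,"rz": 0,"gripper": -1},{"tx": 0,"ty": 0,"tz": 2.5,"rx": 0,"ry": 0,"rz": 0,"gripper": -1},{"tx": 0,"ty": 0,"tz": 2.3,"rx": 0,"ry": 0,"rz": 0,"gripper": -1},{"tx": 0,"ty": 0,"tz": 0.5,"rx": 0,"ry": 0,"rz": 0,"gripper": -1},{"tx": 0,"ty": 0,"tz": 0.5,"rx": 0,"ry": 0,"rz": 0,"gripper": -1},{"tx": 0,"ty": 0,"tz": 0,"rx": 0,"ry": 0,"rz": 0,"gripper": -1},{"tx": 0,"ty": 0,"tz": 0,"rx": 0,"ry": 0,"rz": 0,"gripper": -1}])

```text
clock: 7.3
eef_pos: [505.9, -234.9, 62.1]
tcp_rot: [-3.141, 0.001, -3.142]
contact_force: [-0.4, -0.1, -1.4]
opening: 0.661
```

>>> move_arm(increments=[{"tx": 0,"ty": 0,"tz": 0.4,"rx": 0,"ry": 0,"rz": 0,"gripper": -1},{"tx": 0,"ty": 0,"tz": 0.4,"rx": 0,"ry": 0,"rz": 0,"gripper": -1},{"tx": 0,"ty": 0,"tz": 0.2,"rx": 0,"ry": 0,"rz": 0,"gripper": -1},{"tx": 0,"ty": 0,"tz": 0,"rx": 0,"ry": 0,"rz": 0,"gripper": -1},{"tx": 0,"ty": 0,"tz": 0,"rx": 0,"ry": 0,"rz": 0,"gripper": -1}])

```text
clock: 7.8
eef_pos: [505.3, -234.6, 51.2]
tcp_rot: [3.142, -0.0, -3.142]
contact_force: [-0.6, 0.7, -1.8]
opening: 0.66
```

>>> move_arm(increments=[{"tx": 0,"ty": 0,"tz": 0,"rx": 0,"ry": 0,"rz": 0,"gripper": 1},{"tx": 0,"ty": 0,"tz": 0,"rx": 0,"ry": 0,"rz": 0,"gripper": 1},{"tx": 0,"ty": 0,"tz": 0,"rx": 0,"ry": 0,"rz": 0,"gripper": 1},{"tx": 0,"ty": 0,"tz": 0,"rx": 0,"ry": 0,"rz": 0,"gripper": 1},{"tx": 0,"ty": 0,"tz": 0,"rx": 0,"ry": 0,"rz": 0,"gripper": 1},{"tx": 0,"ty": 0,"tz": 0,"rx": 0,"ry": 0,"rz": 0,"gripper": 1},{"tx": 0,"ty": 0,"tz": -1.5,"rx": 0,"ry": 0,"rz": 0,"gripper": 1},{"tx": 0,"ty": 0,"tz": -4,"rx": 0,"ry": 0,"rz": 0,"gripper": 1},{"tx": 0,"ty": 0,"tz": -4,"rx": 0,"ry": 0,"rz": 0,"gripper": 1},{"tx": 0,"ty": 0,"tz": -4,"rx": 0,"ry": 0,"rz": 0,"gripper": 1},{"tx": 0,"ty": 0,"tz": -4,"rx": 0,"ry": 0,"rz": 0,"gripper": 1},{"tx": 0,"ty": 0,"tz": 0,"rx": 0,"ry": 0,"rz": 0,"gripper": 1}])

```text
clock: 9.0
eef_pos: [508.3, -235.9, 233.2]
tcp_rot: [-3.137, 0.009, 3.142]
contact_force: [1.3, -0.0, -0.0]
opening: 0.999
```

>>> move_arm(increments=[{"tx": 0.2,"ty": 4,"tz": 0,"rx": 0,"ry": 0,"rz": 0,"gripper": 1},{"tx": 0.2,"ty": 4,"tz": 0,"rx": 0,"ry": 0,"rz": 0,"gripper": 1},{"tx": 0.2,"ty": 4,"tz": 0,"rx": 0,"ry": 0,"rz": 0,"gripper": 1},{"tx": 0.2,"ty": 4,"tz": 0,"rx": 0,"ry": 0,"rz": 0,"gripper": 1},{"tx": 0.2,"ty": 4,"tz": 0,"rx": 0,"ry": 0,"rz": 0,"gripper": 1},{"tx": 0.2,"ty": 4,"tz": 0,"rx": 0,"ry": 0,"rz": 0,"gripper": 1},{"tx": 0.2,"ty": 4,"tz": 0,"rx": 0,"ry": 0,"rz": 0,"gripper": 1},{"tx": 0.2,"ty": 4,"tz": 0,"rx": 0,"ry": 0,"rz": 0,"gripper": 1},{"tx": 0,"ty": 0,"tz": 0,"rx": 0,"ry": 0,"rz": 0,"gripper": 1}])

```text
clock: 9.9
eef_pos: [488.9, 89.2, 226.8]
tcp_rot: [3.14, 0.0, -3.138]
contact_force: [0.5, -0.6, -0.4]
opening: 0.998
```

```bash
cat > w.py <<'E'
from h import *
from scipy.optimize import least_squares
s=r.sense(); print(s['clock'],s['eef_pos'],s['tcp_rot'],s['opening'],s['contact_force'])
a,D=shot('top')
hsv=cv2.cvtColor(a,cv2.COLOR_RGB2HSV)
f=r.cut_out('wheel','top')[0]; print(f['bbox'],f['confidence']); X,_,_=cloud('top',f['mask'],D)
T=X[(X[:,2]>76)&(X[:,2]<88)]; print('top z',np.median(T[:,2]),cv2.minEnclosingCircle(T[:,:2].astype('f4')),len(T))
A=np.c_[T[:,:2]-T[:,:2].mean(0),np.ones(len(T))]; print('plane',np.linalg.lstsq(A,T[:,2],rcond=None)[0])
y=f['mask']&(hsv[...,0]>20)&(hsv[...,0]<38)&(hsv[...,1]>110)
rr,cc=np.nonzero(y); w=hsv[...,1][rr,cc]-100.; print('dot',len(rr),onz('top',(rr*w).sum()/w.sum(),(cc*w).sum()/w.sum(),82),r.place_of('wheel_dot','top')[:2])
x0,y0,x1,y1=map(int,f['bbox']); cv2.imwrite('pics/seat.png',cv2.resize(a[y0-25:y1+25,x0-25:x1+25,::-1],None,fx=5,fy=5,interpolation=2))
E
python3 w.py; python3 - <<'E'
from h import *
a,D=shot('top'); f=max(r.cut_out('gauge','top'),key=lambda f:f['confidence']); X,_,_=cloud('top',f['mask'],D)
t=X[(X[:,2]>152)&(X[:,2]<165)]; print(len(t),t.mean(0),cv2.minAreaRect(t[:,:2].astype('f4')))
a,D=shot('scene'); f=max(r.cut_out('gauge','scene'),key=lambda f:f['confidence']); X,_,_=cloud('scene',f['mask'],D)
t=X[(X[:,2]>155)&(X[:,2]<165)]; print(len(t),t.mean(0),cv2.minAreaRect(t[:,:2].astype('f4')),X[:,2].max())
E
```

```text
9.9 [488.88032138  89.17010995 226.79785906] [ 3.14025096e+00  4.18816799e-04 -3.13811098e+00] 0.9983211524224961 [ 0.46419762 -0.61411446 -0.42309258]
[385.7, 227.0, 417.1, 252.4] 0.82
top z 82.09701934642023 ((504.1303405761719, -232.9832305908203), 29.340822219848633) 481
plane [ 5.33048027e-03 -1.24285233e-02  8.19644858e+01]
dot 12 [ 524.80296673 -233.43364857   82.        ] [{'location': [230.0, 401.1], 'confidence': 0.58}, {'location': [148.3, 271.7], 'confidence': 0.19}]Traceback (most recent call last):
  File "<stdin>", line 2, in <module>
ValueError: max() iterable argument is empty
```

View pics/seat.png

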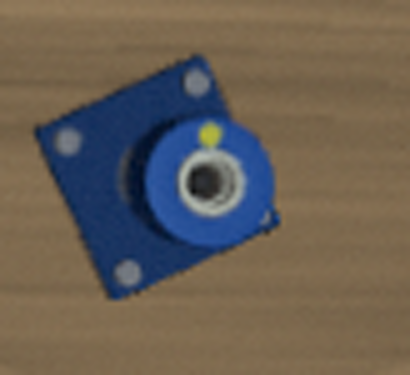

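>>> move_arm(increments=[{"tx": 0.2,"ty": 3.2,"tz": 0,"rx": 0,"ry": 0,"rz": 0,"gripper": 1},{"tx": 0.2,"ty": 3.2,"tz": 0,"rx": 0,"ry": 0,"rz": 0,"gripper": 1},{"tx": 0.2,"ty": 3.2,"tz": 0,"rx": 0,"ry": 0,"rz": 0,"gripper": 1},{"tx": 0.2,"ty": 3.2,"tz": 0,"rx": 0,"ry": 0,"rz": 0,"gripper": 1},{"tx": 0.1,"ty": 3.3,"tz": 0,"rx": 0,"ry": 0,"rz": 0,"gripper": 1},{"tx": 0,"ty": 0,"tz": 0,"rx": 0,"ry": 0,"rz": 8,"gripper": 1},{"tx": 0,"ty": 0,"tz": 0,"rx": 0,"ry": 0,"rz": 7.5,"gripper": 1},{"tx": 0,"ty": 0,"tz": 0,"rx": 0,"ry": 0,"rz": 0,"gripper": 1},{"tx": 0,"ty": 0,"tz": 0,"rx": 0,"ry": 0,"rz": 0,"gripper": 1}])

```text
clock: 11.05
eef_pos: [480.7, 245.5, 226.3]
tcp_rot: [-3.141, -0.0, 2.873]
contact_force: [0.2, 0.1, -0.1]
opening: 1.002
```

```bash
python3 - <<'E'
from h import *
s=r.sense(); print(s['eef_pos'],s['tcp_rot'])
b,E=shot('scene')
for f in r.place_of('gauge_grip','scene')[:2]: print(f,onz('scene',*f['location'],142))
cv2.imwrite('pics/pre.png',cv2.resize(b[90:240,270:400,::-1],None,fx=4,fy=4,interpolation=2))
E
```

```text
[480.71899799 245.49019157 226.27919307] [-3.14144360e+00 -3.66581556e-05  2.87342069e+00]
{'location': [177.0, 336.3], 'confidence': 0.55} [481.07103337 251.37287794 142.        ]
```

View pics/pre.png

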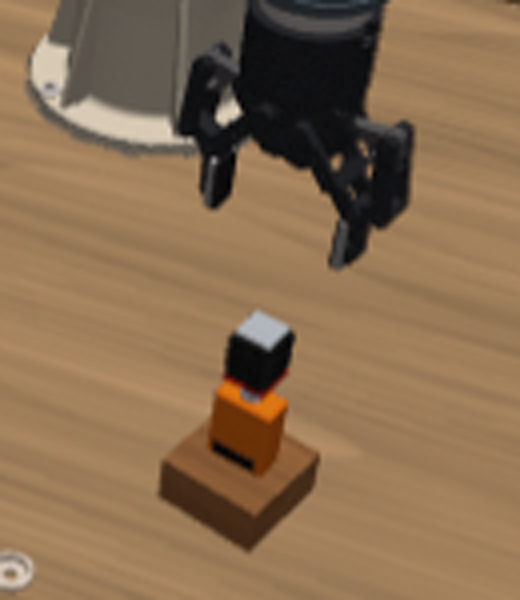

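>>> move_arm(increments=[{"tx": 0,"ty": 0,"tz": 3.5,"rx": 0,"ry": 0,"rz": 0,"gripper": 1},{"tx": 0,"ty": 0,"tz": 3.5,"rx": 0,"ry": 0,"rz": 0,"gripper": 1},{"tx": 0,"ty": 0,"tz": 2.4,"rx": 0,"ry": 0,"rz": 0,"gripper": 1},{"tx": 0,"ty": 0,"tz": 1,"rx": 0,"ry": 0,"rz": 0,"gripper": 1},{"tx": 0,"ty": 0,"tz": 0,"rx": 0,"ry": 0,"rz": 0,"gripper": -1},{"tx": 0,"ty": 0,"tz": 0,"rx": 0,"ry": 0,"rz": 0,"gripper": -1},{"tx": 0,"ty": 0,"tz": 0,"rx": 0,"ry": 0,"rz": 0,"gripper": -1},{"tx": 0,"ty": 0,"tz": 0,"rx": 0,"ry": 0,"rz": 0,"gripper": -1},{"tx": 0,"ty": 0,"tz": 0,"rx": 0,"ry": 0,"rz": 0,"gripper": -1},{"tx": 0,"ty": 0,"tz": 0,"rx": 0,"ry": 0,"rz": 0,"gripper": -1},{"tx": 0,"ty": 0,"tz": 0,"rx": 0,"ry": 0,"rz": 0,"gripper": -1},{"tx": 0,"ty": 0,"tz": 0,"rx": 0,"ry": 0,"rz": 0,"gripper": -1}], squeeze=60)

```text
clock: 12.35
eef_pos: [481.2, 246.8, 123.8]
tcp_rot: [3.14, 0.002, 2.871]
contact_force: [-1.4, -1.5, 6.6]
opening: 0.362
```

>>> move_arm(increments=[{"tx": 0,"ty": 0,"tz": -0.5,"rx": 0,"ry": 0,"rz": 0,"gripper": -1},{"tx": 0,"ty": 0,"tz": -1,"rx": 0,"ry": 0,"rz": 0,"gripper": -1},{"tx": 0,"ty": 0,"tz": -2,"rx": 0,"ry": 0,"rz": 0,"gripper": -1},{"tx": 0,"ty": 0,"tz": -3,"rx": 0,"ry": 0,"rz": 0,"gripper": -1},{"tx": 0,"ty": 0,"tz": -3,"rx": 0,"ry": 0,"rz": 0,"gripper": -1},{"tx": 0,"ty": 0,"tz": -1.5,"rx": 0,"ry": 0,"rz": 0,"gripper": -1},{"tx": 0,"ty": 0,"tz": 0,"rx": 0,"ry": 0,"rz": 0,"gripper": -1},{"tx": 0,"ty": 0,"tz": 0,"rx": 0,"ry": 0,"rz": 0,"gripper": -1},{"tx": 0,"ty": 0,"tz": 0,"rx": 0,"ry": 0,"rz": 0,"gripper": -1}])

```text
clock: 13.25
eef_pos: [479.6, 246.0, 231.2]
tcp_rot: [-3.14, -0.001, 2.871]
contact_force: [0.2, -0.9, -1.5]
opening: 0.364
```

```bash
cat > g.py <<'E'
from h import *
import sys
s=r.sense(); print(s['clock'],s['eef_pos'],s['tcp_rot'],s['opening'],s['contact_force'])
im={}
for n in('top','scene'):
    a,D=shot(n); im[n]=a
    hsv=cv2.cvtColor(a,cv2.COLOR_RGB2HSV)
    o=(hsv[...,0]>5)&(hsv[...,0]<16)&(hsv[...,1]>190)&(hsv[...,2]>90)
    nn,l,st,ce=cv2.connectedComponentsWithStats(o.astype('u1')); i=1+st[1:,4].argmax(); o=l==i
    X,_,_=cloud(n,o,D); X=X[X[:,2]>30]; print(n,'orange',st[i],np.percentile(X,[2,50,98],axis=0).round(1).tolist())
    # case axis: horizontal centre vs height
    P=np.linalg.svd(X-X.mean(0),full_matrices=False)[2]; print(' normal',P[2].round(3))
    for q in('gauge','gauge_grip','wheel_dot'):
        for f in r.place_of(q,n)[:1]: print(' ',q,np.round(f['location'],1),round(f['confidence'],2))
    x,y,w,h=st[i][:4]; c=(x+w//2,y+h//2); im[n]=cv2.resize(a[max(c[1]-60,0):c[1]+60,c[0]-55:c[0]+55,::-1],(440,480),interpolation=2)
cv2.imwrite('pics/'+sys.argv[1],np.hstack([im['top'],im['scene']])[:, :800+80] if 0 else cv2.resize(np.hstack([im['top'],im['scene']]),(800,436)))
E
python3 g.py g1.png
```

```text
13.25 [479.61456469 246.03654125 231.16620778] [-3.14025706e+00 -1.49885352e-03  2.87105496e+00] 0.36364927311940287 [ 0.17096444 -0.94734061 -1.45560014]Traceback (most recent call last):
  File "g.py", line 10, in <module>
    X,_,_=cloud(n,o,D); X=X[X[:,2]>30]; print(n,'orange',st[i],np.percentile(X,[2,50,98],axis=0).round(1).tolist())
                                                               ~~~~~~~~~~~~~^^^^^^^^^^^^^^^^^^^^
    return _quantile_unchecked(
        a, q, axis, out, overwrite_input, method, keepdims, weights)
    return _ureduce(a,
                    func=_quantile_ureduce_func,
    ...<5 lines>...
                    overwrite_input=overwrite_input,
                    method=method)
    r = func(a, **kwargs)
    result = _quantile(arr,
                       quantiles=q,
    ...<2 lines>...
                       out=out,
                       weights=wgt)
    slices_having_nans = np.isnan(arr[-1, ...])
                                  ~~~^^^^^^^^^
IndexError: index -1 is out of bounds for axis 0 with size 0
```

>>> move_arm(increments=[{"tx": -0.7,"ty": -1.8,"tz": 0,"rx": 0,"ry": 0,"rz": 0,"gripper": -1},{"tx": -1.4,"ty": -3.7,"tz": 0,"rx": 0,"ry": 0,"rz": 0,"gripper": -1},{"tx": -1.4,"ty": -3.7,"tz": 0,"rx": 0,"ry": 0,"rz": 0,"gripper": -1},{"tx": -1.4,"ty": -3.7,"tz": 0,"rx": 0,"ry": 0,"rz": 0,"gripper": -1},{"tx": -1.4,"ty": -3.7,"tz": 0,"rx": 0,"ry": 0,"rz": 0,"gripper": -1},{"tx": -1.4,"ty": -3.7,"tz": 0,"rx": 0,"ry": 0,"rz": 0,"gripper": -1},{"tx": -1.4,"ty": -3.7,"tz": 0,"rx": 0,"ry": 0,"rz": 0,"gripper": -1},{"tx": -1.4,"ty": -3.7,"tz": 0,"rx": 0,"ry": 0,"rz": 0,"gripper": -1},{"tx": -1.4,"ty": -3.7,"tz": 0,"rx": 0,"ry": 0,"rz": 0,"gripper": -1},{"tx": -1.4,"ty": -3.7,"tz": 0,"rx": 0,"ry": 0,"rz": 0,"gripper": -1},{"tx": -1.4,"ty": -3.7,"tz": 0,"rx": 0,"ry": 0,"rz": 0,"gripper": -1},{"tx": -1.4,"ty": -3.7,"tz": 0,"rx": 0,"ry": 0,"rz": 0,"gripper": -1}])

```text
clock: 14.5
eef_pos: [521.4, -207.6, 231.2]
tcp_rot: [3.141, -0.002, 2.871]
contact_force: [1.0, -0.1, -1.9]
opening: 0.371
```

>>> move_arm(increments=[{"tx": -1.0,"ty": -2.4,"tz": 0,"rx": 0,"ry": 0,"rz": 0,"gripper": -1},{"tx": 0,"ty": -0.2,"tz": 0,"rx": 0,"ry": 0,"rz": 0,"gripper": -1},{"tx": 0,"ty": 0,"tz": 0,"rx": 0,"ry": 0,"rz": 0,"gripper": -1},{"tx": 0,"ty": 0,"tz": 0,"rx": 0,"ry": 0,"rz": 0,"gripper": -1},{"tx": 0,"ty": 0,"tz": 0,"rx": 0,"ry": 0,"rz": 0,"gripper": -1}])

```text
clock: 15.0
eef_pos: [524.5, -232.7, 232.0]
tcp_rot: [3.141, -0.001, 2.872]
contact_force: [0.2, 0.1, -2.5]
opening: 0.364
```

```bash
sed -i 's/X=X\[X\[:,2\]>30\]; /X=X[X[:,2]>30]\n    if len(X)<5: continue\n    /; s/^    x,y,w,h=st/    x,y,w,h=st/' g.py; sed -i "s/im\[n\]=a$/im[n]=cv2.resize(a[175:295,345:455,::-1],(440,480),interpolation=2)/" g.py; python3 g.py g1.png
```

```text
15.0 [ 524.49124313 -232.72757949  232.0222419 ] [ 3.14128431e+00 -6.66043550e-04  2.87215739e+00] 0.3639711718874879 [ 0.20415429  0.12890285 -2.45951339]
scene orange [165 117  18  24 246] [[522.9, -250.1, 154.2], [536.9, -216.9, 189.5], [545.0, -208.0, 209.1]]
 normal [-0.987 -0.148 -0.058]
  gauge [141.  175.7] 0.84
  gauge_grip [106.4 171.8] 0.6
  wheel_dot [152.5 172.6] 0.63
```

View pics/g1.png

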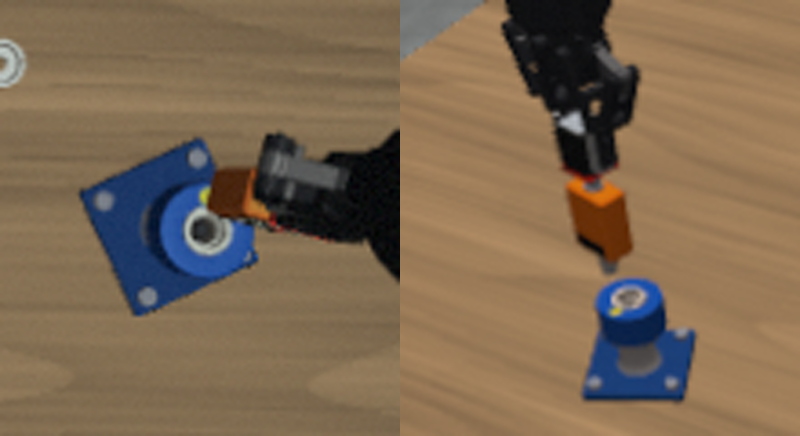

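```bash
cat > fit.py <<'E'
from h import *
from scipy.optimize import least_squares
from scipy.spatial.transform import Rotation as Ro
def run(d0=106,lo=20,use=('top','scene')):
    s=r.sense(); p=s['eef_pos']; print(s['clock'],p.round(1),s['contact_force'].round(1))
    yaw=s['tcp_rot'][2]; P=[]
    for n in use:
        a,D=shot(n); hsv=cv2.cvtColor(a,cv2.COLOR_RGB2HSV)
        o=(hsv[...,0]<17)&(hsv[...,1]>170)&(hsv[...,2]>50)
        o=cv2.erode(o.astype('u1'),np.ones((2,2)))>0
        X,_,_=cloud(n,o,D); g=p-[0,0,d0]
        X=X[(np.abs(X[:,:2]-p[:2]).max(1)<45)&(X[:,2]>g[2]+lo)&(X[:,2]<g[2]+92)]; P.append(X); print(n,len(X))
    h=np.array([13,23,30.])
    def res(q,X):
        R=Ro.from_euler('xyz',[q[3],q[4],yaw]); L=R.inv().apply(X-q[:3])-[0,0,54]
        e=np.abs(L)-h; return np.linalg.norm(np.maximum(e,0),axis=1)+np.minimum(e.max(1),0)
    def fit(X):
        if len(X)<40: return
        best=None
        for sw in(0,1):
            f=least_squares(lambda q:np.r_[res(q,X),(q[3:]*20)],[p[0],p[1],p[2]-d0,0,0],loss='soft_l1'); 
            if best is None or f.cost<best.cost: best=f
        print('foot',best.x[:3].round(1),'tilt deg',np.degrees(best.x[3:]).round(1),'rms',np.sqrt(np.mean(res(best.x,X)**2)).round(2))
    for X in P: fit(X)
    fit(np.vstack(P))
if __name__=='__main__': run()
E
python3 fit.py
```

```text
15.25 [ 524.7 -233.4  232.4] [ 0.3  0.8 -2. ]
top 130
scene 217
foot [ 520.4 -235.3  124.5] tilt deg [ 3. -3.] rms 0.75
foot [ 526.1 -234.2  122.7] tilt deg [ 0.2 -0.6] rms 1.39
foot [ 525.2 -235.1  123.5] tilt deg [ 1.5 -0.7] rms 1.31
```

```bash
python3 - <<'E'
from h import *
print('scene dot',onz('scene',152.5,172.6,82),'foot',onz('scene',141,175.7,123))
for i in range(2):
  for n in('scene','top'):
    a,D=shot(n); hsv=cv2.cvtColor(a,cv2.COLOR_RGB2HSV)
    y=(hsv[...,0]>20)&(hsv[...,0]<40)&(hsv[...,1]>110)
    X,rr,cc=cloud(n,y,D); k=(np.abs(X[:,0]-525)<15)&(np.abs(X[:,1]+234)<15)&(np.abs(X[:,2]-82)<6); print(n,k.sum(),onz(n,rr[k].mean(),cc[k].mean(),82) if k.any() else '')
    for q,z in(('gauge',123.5),('wheel_dot',82),('post_top',50),('wheel',50)):
        for f in r.place_of(q,n)[:1]: print(q,round(f['confidence'],2),onz(n,*f['location'],z).round(1))
E
```

```text
scene dot [ 526.9574853  -253.40489488   82.        ] foot [ 516.31766699 -241.6137302   123.        ]
scene 2 [ 525.14125978 -232.62664128   82.        ]
gauge 0.92 [ 519.9 -237.2  123.5]
wheel_dot 0.67 [ 521.3 -239.3   82. ]
post_top 0.92 [ 508.9 -244.5   50. ]
wheel 0.61 [ 502.7 -246.4   50. ]
top 11 [ 524.59701858 -233.17750385   82.        ]
gauge 0.79 [ 528.8 -232.6  123.5]
wheel_dot 0.62 [ 519.3 -240.3   82. ]
post_top 0.76 [ 512.1 -230.8   50. ]
wheel 0.63 [ 503.1 -233.1   50. ]
scene 2 [ 525.14125978 -232.62664128   82.        ]
gauge 0.87 [ 520.6 -243.3  123.5]
wheel_dot 0.81 [ 531.9 -228.8   82. ]
post_top 0.93 [ 508.1 -233.6   50. ]
wheel 0.84 [ 491.6 -238.2   50. ]
top 11 [ 524.59701858 -233.17750385   82.        ]
gauge 0.72 [ 530.3 -233.6  123.5]
wheel_dot 0.76 [ 523.9 -238.8   82. ]
post_top 0.67 [ 506.4 -229.2   50. ]
wheel 0.82 [ 504.8 -240.2   50. ]
```

>>> move_arm(increments=[{"tx": 0,"ty": 0.1,"tz": 1.5,"rx": 0,"ry": 0,"rz": 0,"gripper": -1},{"tx": 0,"ty": 0,"tz": 1.2,"rx": 0,"ry": 0,"rz": 0,"gripper": -1},{"tx": 0,"ty": 0,"tz": 0.6,"rx": 0,"ry": 0,"rz": 0,"gripper": -1},{"tx": 0,"ty": 0,"tz": 0,"rx": 0,"ry": 0,"rz": 0,"gripper": -1},{"tx": 0,"ty": 0,"tz": 0,"rx": 0,"ry": 0,"rz": 0,"gripper": -1},{"tx": 0,"ty": 0,"tz": 0,"rx": 0,"ry": 0,"rz": 0,"gripper": -1}])

```text
clock: 16.95
eef_pos: [525.3, -233.1, 199.8]
tcp_rot: [-3.141, 0.001, 2.871]
contact_force: [-0.7, 0.6, -2.2]
opening: 0.368
```

```bash
python3 fit.py; python3 - <<'E'
from h import *
b,E=shot('scene');a,D=shot('top')
B=cv2.resize(b[118:168,150:200,::-1],(400,400),interpolation=2);A=cv2.resize(a[215:265,375:425,::-1],(400,400),interpolation=2)
cv2.imwrite('pics/near.png',np.hstack([A,B]))
E
```

```text
16.95 [ 525.3 -233.1  199.8] [-0.7  0.6 -2.2]
top 104
scene 203
foot [ 524.4 -232.8   91.3] tilt deg [-0.6 -1. ] rms 0.63
foot [ 525.5 -234.7   90.8] tilt deg [ 1.7 -0.7] rms 1.41
foot [ 525.7 -233.8   91. ] tilt deg [ 0.4 -0.6] rms 1.29
```

View pics/near.png

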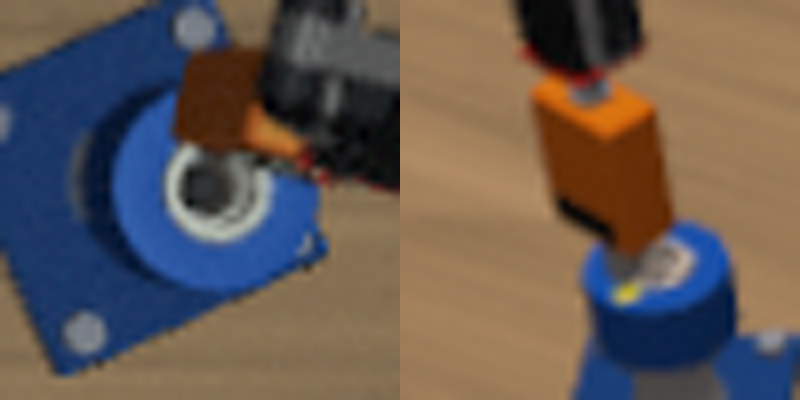

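>>> move_arm(increments=[{"tx": 0,"ty": 0,"tz": 0.2,"rx": 0,"ry": 0,"rz": 0,"gripper": -1},{"tx": 0,"ty": 0,"tz": 0.2,"rx": 0,"ry": 0,"rz": 0,"gripper": -1},{"tx": 0,"ty": 0,"tz": 0.2,"rx": 0,"ry": 0,"rz": 0,"gripper": -1},{"tx": 0,"ty": 0,"tz": 0.1,"rx": 0,"ry": 0,"rz": 0,"gripper": -1},{"tx": 0,"ty": 0,"tz": 0,"rx": 0,"ry": 0,"rz": 0,"gripper": -1},{"tx": 0,"ty": 0,"tz": 0,"rx": 0,"ry": 0,"rz": 0,"gripper": -1},{"tx": 0,"ty": 0,"tz": 0,"rx": 0,"ry": 0,"rz": 0,"gripper": -1}])

```text
clock: 17.85
eef_pos: [524.9, -232.9, 192.3]
tcp_rot: [-3.142, -0.0, 2.871]
contact_force: [-1.1, 0.4, -1.3]
opening: 0.369
```

>>> move_arm(increments=[{"tx": 0,"ty": 0,"tz": 0.1,"rx": 0,"ry": 0,"rz": 0,"gripper": -1},{"tx": 0,"ty": 0,"tz": 0,"rx": 0,"ry": 0,"rz": 0,"gripper": -1},{"tx": 0,"ty": 0,"tz": 0,"rx": 0,"ry": 0,"rz": 0,"gripper": -1}])

```text
clock: 18.15
eef_pos: [525.0, -232.9, 191.4]
tcp_rot: [-3.142, 0.0, 2.871]
contact_force: [-0.4, 0.1, -0.5]
opening: 0.366
```

>>> move_arm(increments=[{"tx": 0,"ty": 0,"tz": 0.1,"rx": 0,"ry": 0,"rz": 0,"gripper": -1},{"tx": 0,"ty": 0,"tz": 0,"rx": 0,"ry": 0,"rz": 0,"gripper": -1},{"tx": 0,"ty": 0,"tz": 0,"rx": 0,"ry": 0,"rz": 0,"gripper": -1}])

```text
clock: 18.45
eef_pos: [525.0, -232.9, 190.3]
tcp_rot: [-3.142, 0.0, 2.871]
contact_force: [0.4, 0.3, 0.6]
opening: 0.368
```

>>> move_arm(increments=[{"tx": 0,"ty": 0,"tz": 0.1,"rx": 0,"ry": 0,"rz": 0,"gripper": -1},{"tx": 0,"ty": 0,"tz": 0,"rx": 0,"ry": 0,"rz": 0,"gripper": -1},{"tx": 0,"ty": 0,"tz": 0,"rx": 0,"ry": 0,"rz": 0,"gripper": -1}])

```text
clock: 18.75
eef_pos: [525.2, -233.0, 189.8]
tcp_rot: [-3.141, 0.001, 2.871]
contact_force: [-0.7, 1.2, 5.0]
opening: 0.366
```

>>> move_arm(increments=[{"tx": 0,"ty": 0,"tz": 0.1,"rx": 0,"ry": 0,"rz": 0,"gripper": -1},{"tx": 0,"ty": 0,"tz": 0,"rx": 0,"ry": 0,"rz": 0,"gripper": -1},{"tx": 0,"ty": 0,"tz": 0,"rx": 0,"ry": 0,"rz": 0,"gripper": -1}])

```text
clock: 19.05
eef_pos: [525.4, -233.1, 189.1]
tcp_rot: [-3.141, 0.001, 2.871]
contact_force: [-1.0, 0.7, 7.6]
opening: 0.367
```

>>> move_arm(increments=[{"tx": 0,"ty": 0,"tz": 0.1,"rx": 0,"ry": 0,"rz": 0,"gripper": -1},{"tx": 0,"ty": 0,"tz": 0,"rx": 0,"ry": 0,"rz": 0,"gripper": -1},{"tx": 0,"ty": 0,"tz": 0,"rx": 0,"ry": 0,"rz": 0,"gripper": -1}])

```text
clock: 19.35
eef_pos: [525.5, -233.1, 188.1]
tcp_rot: [-3.141, 0.001, 2.871]
contact_force: [-2.1, 0.9, 8.7]
opening: 0.368
```

>>> move_arm(increments=[{"tx": 0,"ty": 0,"tz": 0.1,"rx": 0,"ry": 0,"rz": 0,"gripper": -1},{"tx": 0,"ty": 0,"tz": 0.1,"rx": 0,"ry": 0,"rz": 0,"gripper": -1},{"tx": 0,"ty": 0,"tz": 0.1,"rx": 0,"ry": 0,"rz": 0,"gripper": -1},{"tx": 0,"ty": 0,"tz": 0.1,"rx": 0,"ry": 0,"rz": 0,"gripper": -1},{"tx": 0,"ty": 0,"tz": 0,"rx": 0,"ry": 0,"rz": 0,"gripper": -1},{"tx": 0,"ty": 0,"tz": 0,"rx": 0,"ry": 0,"rz": 0,"gripper": -1},{"tx": 0,"ty": 0,"tz": 0,"rx": 0,"ry": 0,"rz": 0,"gripper": -1},{"tx": 0,"ty": 0,"tz": 0,"rx": 0,"ry": 0,"rz": 0,"gripper": -1}])

```text
clock: 20.15
eef_pos: [525.6, -233.2, 184.4]
tcp_rot: [-3.141, 0.002, 2.871]
contact_force: [-1.4, 1.2, 9.2]
opening: 0.368
```

```bash
python3 - <<'E'
import fit
from h import *
fit.run(d0=102)
b,E=shot('scene');a,D=shot('top')
for n,im,dd in(('top',a,D),('scene',b,E)):
    hsv=cv2.cvtColor(im,cv2.COLOR_RGB2HSV); X,rr,cc=cloud(n,(hsv[...,0]>100)&(hsv[...,0]<125)&(hsv[...,1]>120),dd)
    T=X[(np.abs(X[:,2]-82)<3)&(np.hypot(X[:,0]-505,X[:,1]+234)<40)]; print(n,'wheel top',np.median(T[:,2]),cv2.minEnclosingCircle(T[:,:2].astype('f4')))
B=cv2.resize(b[110:170,145:205,::-1],(400,400),interpolation=2);A=cv2.resize(a[215:265,375:425,::-1],(400,400),interpolation=2)
cv2.imwrite('pics/press.png',np.hstack([A,B]))
s=r.sense();print(s['eef_pos'],s['contact_force'],s['wrist_torque'])
E
```

```text
20.15 [ 525.6 -233.2  184.4] [-1.4  1.2  9.2]
top 78
scene 202
foot [ 525.6 -233.4   82.1] tilt deg [-0.1 -0. ] rms 0.55
foot [ 527.1 -233.3   80.7] tilt deg [-0.2 -0. ] rms 1.29
foot [ 526.9 -233.3   81. ] tilt deg [-0.3 -0. ] rms 1.19
top wheel top 82.239842639358 ((503.065185546875, -232.29837036132812), 28.596466064453125)
scene wheel top 80.88066383711671 ((509.1522216796875, -232.764404296875), 28.606502532958984)
[ 525.57966184 -233.16560611  184.39035168] [-1.09172659  0.70489121  9.8298911 ] [ 0.23984038  0.32207987 -0.02059211]
```

View pics/press.png

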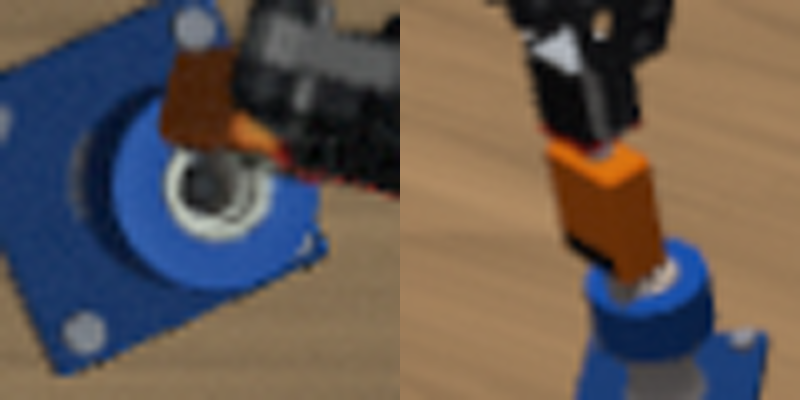

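```bash
python3 -c "
from rig import r
print(r.sign_off())"
```

```text
the job is handed in; nothing more can be done
None
```

The wheel is on the post with the yellow dot up, and I handed the job in at about 20 s on the robot's clock with the gauge still held on the dot. No verdict was reported, so the numbers below are my own last checks.

- **Wheel:** its upper side measured 82.1–82.2 mm, against 82 mm expected when it is seated. It looked flat when checked after release. Its centre is about 1–2 mm from the post's axis.
- **Gauge position:** within about half a degree of upright. Its foot is about 1 mm from the dot by the top camera. The scene camera gave about 2 mm.
- **Press:** the tool force was about 9.5 N, so roughly 11–12 N at the foot with the gauge's weight. The grip is about 4–5 mm in of its 10 mm, worked out from how far the arm moved after the spring began to give.
- **Mug, ratchet and cup washers:** I never moved near them, but I did not measure them again at the end.

**Disagreements:** the two cameras differed by 1–6 mm on the wheel's centre and height. The trained network's positions for the dot and gauge scattered by 5 mm or more, so I relied on colour and depth fits instead. The foot covered the dot at the end, so its position comes from the picture taken before pressing.

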